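# Turn the round-hole gauge leaf over its spine

## Task

Two wooden gauge stands are on the bench, each with an aluminium leaf hinged on a spine across its middle. With your fingertips, push the leaf that has the round holes up and right over its spine, and press it down flat on the right-hand half of its stand so that its other face shows; do not pinch it between the fingers. Do not disturb the leaf with the slots or the loose things standing round about.

Things in the scene. Friction and masses are not known exactly. Their poses are not given: they have to be found in the camera images.
- round_stand: Fixed gauge stand: wooden block 150 (x, roughly left to right as the robot sees it) x 90 (y) mm, top 34 mm above the bench, with a steel spine across its middle (along y); on it an aluminium leaf with four round holes (8 to 20 mm) is hinged. Origin: under the block's centre, on the bench; x points from the left half, where the leaf starts, to the right half; z up.
- round_stand_leaf (a joint): Hinge of the round-hole leaf, rad: 0 = flat on the left half, 1.57 = upright, 3.14 = flat on the right half (hard stop). Starts slightly raised, 0.10 to 0.30. Axis: the spine, 37 mm above the bench. Stiff: 0.10 N m friction (0.3 to 2 N at the tab), so the leaf (70 to 140 g) stays at any angle and must be pressed down the last bit.
- round_stand_tab (a point): Middle of the outer edge of the round-hole leaf's tab. x runs from here to the spine axis (105 mm away), y along the spine, z out of the face that is up at the start. The leaf is 5 mm thick, 76 mm wide up to 80 mm from the axis, then the tab, 40 mm wide. The tab overhangs the block's left end by 30 mm: a tilted fingertip fits under it.
- slot_stand: Fixed gauge stand: wooden block 150 (x, roughly left to right as the robot sees it) x 90 (y) mm, top 34 mm above the bench, with a steel spine across its middle (along y); on it an aluminium leaf with three long parallel slots is hinged. Origin: under the block's centre, on the bench; x points from the left half, where the leaf starts, to the right half; z up. Either stand may be the left one.
- slot_stand_leaf (a joint): Hinge of the slotted leaf, rad, same meaning, start range and sizes as for the other leaf.
- slot_stand_tab (a point): Middle of the outer edge of the slotted leaf's tab. x runs from here to the spine axis (105 mm away), y along the spine, z out of the face that is up at the start. The leaf is 5 mm thick, 76 mm wide up to 80 mm from the axis, then the tab, 40 mm wide. The tab overhangs the block's left end by 30 mm: a tilted fingertip fits under it.
- spool: Loose thread spool, 33 mm across, 38 mm tall, standing upright, beyond the stands. Origin: centre of its underside. Leave it.
- dropper: Loose round dropper bottle with a black collar, 51 mm across, 123 mm tall, standing, beyond the stands, near the middle. Origin: centre of its underside. Leave it.
- thermo: Loose white flat thermometer box, 31 x 78 x 12 mm, lying, at the far right. Origin: centre of its underside. Leave it.
- cup: Loose black cup, 56 mm across, 62 mm tall, standing at the back. Origin: centre of its underside. Leave it.

How it is judged:
By the outcome, as a careful person would: the job done as asked, in the order asked, and still so for the second after the job is handed in, with the robot touching nothing.
It also fails if it takes over 45 s, if anything falls off the work surface, if the arm or the gripper's body presses on something with over 40 N, if the wrist force passes 120 N, or if a joint passes its speed limit or range.

## Robot

A 7-joint arm with a two-finger parallel gripper is mounted at the origin on a cart in front of the work surface, level with it; the furniture and walls round the work are solid. World frame = base frame: x ahead of the robot, y to its left, z up, the work surface at z = 0. Lengths are in m, angles in rad, forces in N, time in s.
With the tool pointing down it reaches from about 0.425 to 0.925 m from the base axis. Payload 6.8 kg.
Tool frame: the origin (TCP) lies between the finger pads; the fingertips stand 8 mm ahead of it and the grasp point (between the pads) lies 11 mm behind it; z points along the fingers, y is the direction in which the jaws open and shut (so a half turn about z gives the same grasp; the last joint's range is limited). The gripper opens to 88 mm and grips with 3 to 60 N. Pads are 20 mm wide; open, the fingers measure 115 mm over their backs; the gripper's body (75 mm by 178 mm) begins 61 mm behind the grasp point.
Start: joints at [-1.305, 0.477, 0.022, 1.555, -0.011, 1.109, -0.083], TCP at [0.246, 0.628, 0.231] pointing down, gripper open.
Joint ranges: [-2.96, 2.96], [-0.34, 2.1], [-1.41, 1.46], [0.24, 2.44], [-1.37, 4.51], [0.17, 1.92], [-2.96, 2.96]. Speed limits (rad/s): [2.39, 2.39, 3.14, 3.14, 3.14, 3.14, 3.14].

## Interface

Orientations are given as a unit quaternion [x, y, z, w].
In Python, from cell import arm gives the robot as it stands.
- The arm moves only by the tool servo_tool, never from a script. Its argument "motion" is a list of rows, each a list of 4 numbers: the shift along the tool's x, y, z in m, then the turn about the tool's z in rad. In form: [[dx, dy, dz, spin], ...]. A call has 1 to 20 rows; each row shifts and turns the pose as measured when the row begins, along the tool's axes as they then stand; what a row does not reach is not made up. A row lasts 1/10 s, in which the tool goes at most 50 mm and 8.59 degrees, less where a joint would pass 70% of its speed; a pose out of reach is approached as far as the arm can. A call is refused whole if a number of a shift passes 0.05 or a number of a turn 0.15, either way. A call with a gripper value outside its range is refused whole. "grip" is the closure, from -1 (fully open) to 1 (shut), set as the call begins (left out, the last holds). The fingers move at their own pace and stop on an object; "force" is the grip in N (left out, the last holds). Time passes only in rows, so rows that do not move let the fingers close. It gives the time, the measured TCP pose, the force and the opening at its end, in the units of the state.
- arm.read_state(): the state, without advancing time (a new reading comes with each control period).
- arm.get_image(name): name is "scene" or "top"; returns (picture, depth): 420x560x3 uint8, red, green, blue; 420x560 float32, m along the optical axis (not along the pixel's ray), 0 where there is no reading.
- arm.camera_model(name): a dict with "fovy" (degrees; the focal length in pixels is half the picture's height over the tangent of half this angle, whatever the lens; pixels are square), "cx", "cy" (the principal point, pixels), "k1" (the pictures are not rectified: a ray, as slopes to the right and down, at radius r is drawn at 1 + k1 r^2 times it, then the intrinsics apply), "cam_to_world" (4x4, takes a point from camera to world coordinates). Camera axes: x right, y down, z forward; pixel columns grow to the right and rows downward; lengths in m; the calibration is good to about 2 mm. A picture is of the moment at which its call begins. camera_model takes no time and is no camera call.
- arm.job_done(): hands the job in, once; it reports no verdict.
The state is a dict: "time": time; "q": joint angles; "qd": joint speeds; "joint_torque": joint torques, N m; "eef_pos": TCP position; "eef_rot": TCP orientation; "wrist_force": force on the tool from outside, world axes, zero at the start; "torque": the same for the moment, N m; "opening": opening from 0.0 (shut) to 1.0 (fully open).
Only numpy, scipy, OpenCV 4.12 (cv2) and the standard library are available. Lean on these libraries where they do the work, as an engineer would, in place of code of your own. Each camera call takes 0.05 s, during which the arm holds its last target.

## Working session

There is one attempt and no reset: what is moved stays moved. The work goes in short steps, Python scripts to look and compute and a tool call to move; the robot and the scene stay as the last step left them, time stands still between calls to the robot, and variables do not carry over. Pictures are saved under pics/ and viewed, and the job is handed in when it is done.

Besides the shell and the picture viewer there is one more tool, called after "Emit:" in YAML: its name, and indented under it one key for each argument. servo_tool: Moves the arm, as the interface text tells. Its arguments: {"type":"object","properties":{"motion":{"type":"array","items":{"type":"array","items":{"type":"number"}}},"grip":{"type":"number"},"force":{"type":"number"}},"required":["motion"]}

```bash
ls; mkdir -p pics; python3 - <<'E'
from cell import arm
import cv2,numpy as np
s=arm.read_state();print({k:np.round(v,3) for k,v in s.items()})
for n in("scene","top"):
    p,d=arm.get_image(n);cv2.imwrite(f"pics/{n}0.png",p[:,:,::-1]);np.save(f"pics/{n}0d.npy",d)
    m=arm.camera_model(n);print(m["fovy"],m["cx"],m["cy"],m["k1"]);print(np.round(m["cam_to_world"],4))
E
```

```text
pics
{'time': np.float64(0.0), 'q': array([-1.305,  0.478,  0.022,  1.556, -0.012,  1.109, -0.083]), 'qd': array([ 0.001, -0.001, -0.001,  0.002,  0.001, -0.001,  0.001]), 'joint_torque': array([ 0.0000e+00, -5.8284e+01,  1.5350e+00, -2.7261e+01, -5.4000e-02,
        1.7000e-02,  0.0000e+00]), 'eef_pos': array([0.246, 0.628, 0.23 ]), 'eef_rot': array([ 0.186,  0.983, -0.001, -0.   ]), 'wrist_force': array([-0.31 , -0.209,  0.351]), 'torque': array([ 0.035, -0.016,  0.002]), 'opening': np.float64(1.0)}
45.40602453512122 285.4015704249239 208.42682825041086 0.06188010452316113
[[ 0.8531 -0.2435  0.4615  0.0849]
 [-0.5215 -0.366   0.7708 -0.9603]
 [-0.0188 -0.8982 -0.4392  0.597 ]
 [ 0.      0.      0.      1.    ]]
50.782860174149135 281.02691499255866 213.91223005056784 -0.06254337444062241
[[ 0.0289 -0.9863  0.1625  0.447 ]
 [-0.9995 -0.0309 -0.01   -0.0247]
 [ 0.0149 -0.1621 -0.9867  1.0127]
 [ 0.      0.      0.      1.    ]]
```

View pics/scene0.png

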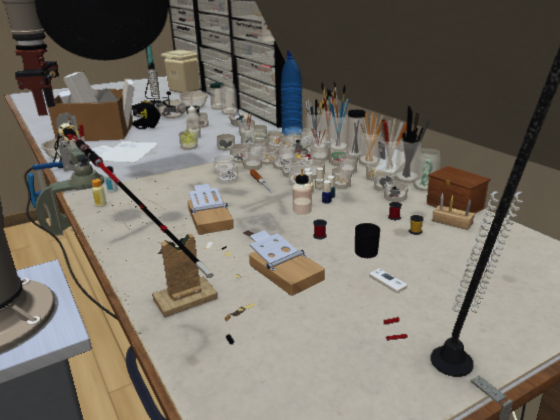

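View pics/top0.png

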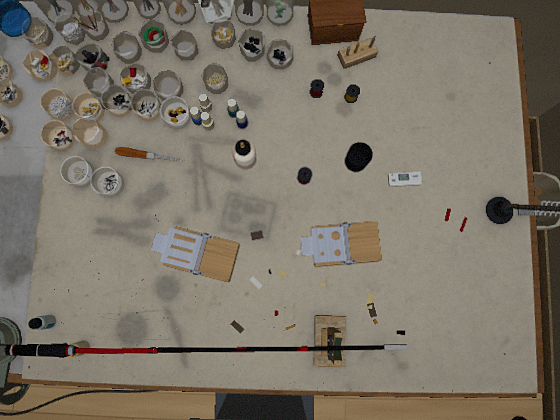

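The round-hole leaf is on the right-hand stand, at top image (345,244). The slotted stand is at (200,255). A long rod runs across the near side at row ~348. I'll measure these.

```bash
cat > h.py <<'E'
import numpy as np,cv2
from cell import arm
def rays(n,uv):
    m=arm.camera_model(n);f=210/np.tan(np.radians(m["fovy"])/2)
    uv=np.atleast_2d(np.array(uv,float));d=(uv-[m["cx"],m["cy"]])/f
    s=d.copy()
    for _ in range(20): s=d/(1+m["k1"]*(s**2).sum(1,keepdims=True))
    return m["cam_to_world"],np.c_[s,np.ones(len(s))]
def plane(n,uv,z):
    T,r=rays(n,uv);w=r@T[:3,:3].T;o=T[:3,3];return o+w*((z-o[2])/w[:,2])[:,None]
def cloud(n,d):
    v,u=np.mgrid[:420,:560];T,r=rays(n,np.c_[u.ravel(),v.ravel()])
    P=(r*d.reshape(-1,1))@T[:3,:3].T+T[:3,3];P[d.ravel()==0]=np.nan
    return P.reshape(420,560,3)
E
python3 - <<'E'
from h import *
d=np.load("pics/top0d.npy");C=cloud("top",d)
np.set_printoptions(precision=3,suppress=True)
for uv in [(50,350),(150,350),(250,348),(300,348),(350,347),(395,346),(330,325),(330,358),(322,345),(345,345),(244,150),(305,175),(358,155),(405,179),(257,235),(500,210)]:
    print(uv,C[uv[1],uv[0]])
p=cv2.imread("pics/top0.png")
c=p[205:285,285:400];cv2.imwrite("pics/crop_r.png",cv2.resize(c,None,fx=6.5,fy=6.5,interpolation=cv2.INTER_CUBIC))
c=p[215:290,140:255];cv2.imwrite("pics/crop_l.png",cv2.resize(c,None,fx=6.5,fy=6.5,interpolation=cv2.INTER_CUBIC))
p=cv2.imread("pics/scene0.png")
c=p[170:300,170:340];cv2.imwrite("pics/crop_s.png",cv2.resize(c,None,fx=4.5,fy=4.5,interpolation=cv2.INTER_CUBIC))
E
```

```text
(50, 350) [0.31  0.406 0.139]
(150, 350) [0.318 0.211 0.135]
(250, 348) [0.328 0.019 0.133]
(300, 348) [ 0.331 -0.078  0.133]
(350, 347) [ 0.335 -0.175  0.133]
(395, 346) [ 0.339 -0.262  0.136]
(330, 325) [ 0.367 -0.149  0.02 ]
(330, 358) [ 0.312 -0.137  0.126]
(322, 345) [ 0.324 -0.132  0.029]
(345, 345) [ 0.325 -0.183  0.021]
(244, 150) [0.733 0.049 0.102]
(305, 175) [ 0.699 -0.087  0.036]
(358, 155) [ 0.761 -0.214  0.004]
(405, 179) [ 0.704 -0.324  0.01 ]
(257, 235) [0.563 0.019 0.003]
(500, 210) [ 0.633 -0.536  0.036]
```

View pics/crop_r.png

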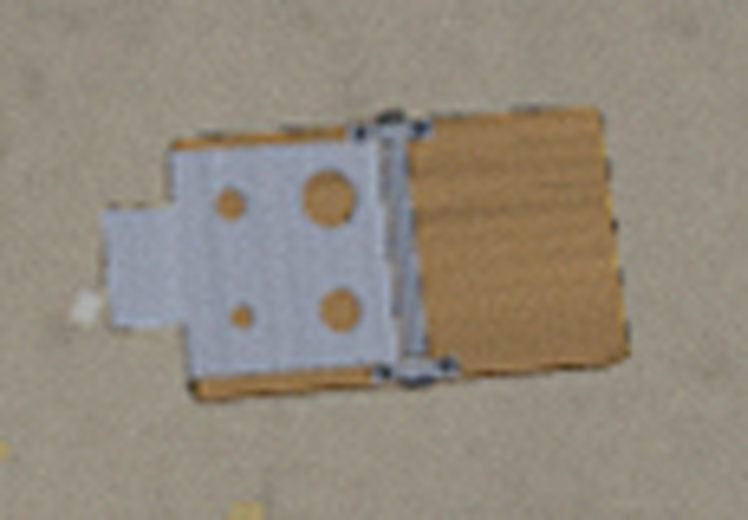

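View pics/crop_s.png

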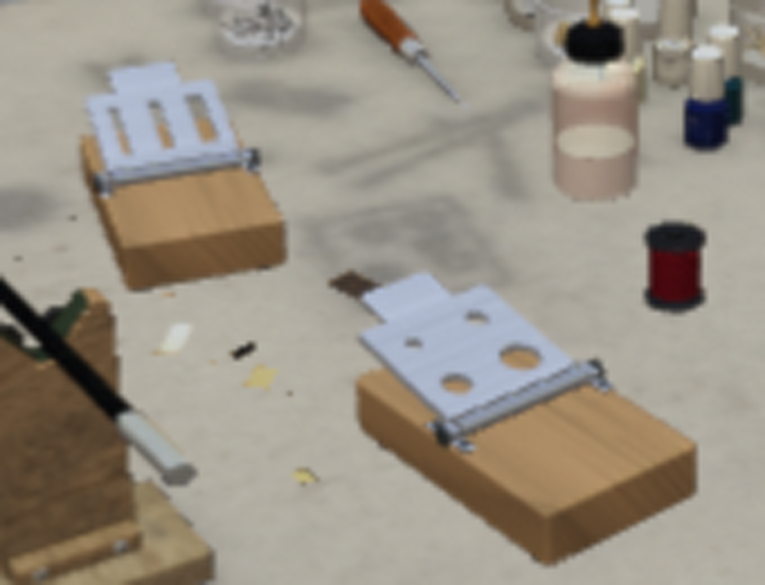

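Right stand has the round holes, with its leaf slightly raised and the tab toward +y. Next I'll get the stand's exact pose and the leaf angle, plus neighbour heights.

```bash
python3 - <<'E'
from h import *
np.set_printoptions(precision=4,suppress=True)
p=cv2.imread("pics/top0.png");d=np.load("pics/top0d.npy");C=cloud("top",d)
f=lambda x,y:(285+(x+.5)/6.5-.5,205+(y+.5)/6.5-.5)
cor=plane("top",[f(600,107),f(628,357)],.034);print("right corners",cor,np.linalg.norm(cor[0]-cor[1]))
lc=plane("top",[f(175,143),f(195,400)],.034);print("left corners~",lc)
sp=plane("top",[f(392,120),f(415,382)],.040);print("spine ends",sp,sp.mean(0))
# wood mask
hsv=cv2.cvtColor(p,cv2.COLOR_BGR2HSV);m=cv2.inRange(hsv,(8,90,80),(25,255,255));m[:,:345]=0;m[:205]=0;m[285:]=0;m[:,400:]=0
cs=max(cv2.findContours(m,0,2)[0],key=cv2.contourArea);b=cv2.boxPoints(cv2.minAreaRect(cs));print("wood right half px",b);B=plane("top",b,.034);print(B,[np.linalg.norm(B[i]-B[i-1]) for i in range(4)])
ex=(cor.mean(0)-sp.mean(0))[:2];print("yaw from spine->right",np.arctan2(ex[1],ex[0]), np.linalg.norm(ex));e=(cor[0]-cor[1])[:2];print("yaw edge",np.arctan2(e[1],e[0])-np.pi/2)
# tab
for q in [(107,210),(113,325)]:
    print("tab",plane("top",[f(*q)],.055))
for q in [(150,240),(150,290),(200,260),(280,260),(360,260),(500,150),(500,300)]:
    u,v=np.round(f(*q)).astype(int);print(q,np.nanmedian(C[v-1:v+2,u-1:u+2].reshape(-1,3),0))
E
```

```text
right corners [[ 0.5987 -0.2507  0.034 ]
 [ 0.5126 -0.2599  0.034 ]] 0.08658695879972347
left corners~ [[ 0.5817 -0.1035  0.034 ]
 [ 0.494  -0.1119  0.034 ]]
spine ends [[ 0.5911 -0.1774  0.04  ]
 [ 0.5018 -0.1858  0.04  ]] [ 0.5464 -0.1816  0.04  ]
wood right half px [[347.0027 223.526 ]
 [377.0384 220.3644]
 [381.2686 260.5507]
 [351.2329 263.7123]]
[[ 0.591  -0.1831  0.034 ]
 [ 0.6003 -0.2511  0.034 ]
 [ 0.5103 -0.2601  0.034 ]
 [ 0.5015 -0.1931  0.034 ]] [np.float64(0.09005130020473198), np.float64(0.06855310808428776), np.float64(0.09041494515745294), np.float64(0.0676083963691803)]
yaw from spine->right -1.4461348699880985 0.0742782201334009
yaw edge -1.4639508491967677
tab [[ 0.5554 -0.0794  0.055 ]]
tab [[ 0.517  -0.0823  0.055 ]]
(150, 240) [ 0.5446 -0.0947  0.0569]
(150, 290) [ 0.5295 -0.0951  0.0551]
(200, 260) [ 0.5391 -0.1105  0.0527]
(280, 260) [ 0.5402 -0.1397  0.0477]
(360, 260) [ 0.5413 -0.1665  0.0441]
(500, 150) [ 0.582  -0.217   0.0344]
(500, 300) [ 0.5305 -0.2167  0.0352]
```

Emit:
servo_tool:
  motion:
    - [-0.034,-0.034,0,0]
    - [-0.034,-0.034,0,0]
    - [-0.034,-0.034,0,0]
    - [-0.034,-0.034,0,0]
    - [-0.034,-0.034,0,0]
    - [-0.034,-0.034,0,0]
    - [-0.034,-0.034,0,0]
    - [-0.034,-0.034,0,0]
  grip: 1
  force: 20

```text
time: 0.9
eef_pos: [0.3998, 0.2689, 0.2256]
eef_rot: [0.179, 0.984, -0.002, -0.002]
wrist_force: [1.0, 0.8, 0.2]
opening: 0.31
```

Emit:
servo_tool:
  motion:
    - [-0.033,-0.034,0,0]
    - [-0.033,-0.034,0,0]
    - [-0.033,-0.034,0,0]
    - [-0.033,-0.034,0,0]
    - [-0.033,-0.034,0,0]
    - [-0.033,-0.034,0,0]
    - [-0.03,-0.034,0,0]
    - [0,0,0,0.15]
    - [0,0,0,0.15]
    - [0,0,0,0.15]
    - [0,0,0,0.15]
    - [0,0,0,0.15]
    - [0,0,0,0.15]
    - [0,0,0,0.15]
    - [0,0,0,0]

```text
time: 2.4
eef_pos: [0.53, -0.0595, 0.2233]
eef_rot: [0.651, 0.759, -0.006, -0.002]
wrist_force: [-0.1, 0.6, 0.4]
opening: 0.006
```

```bash
cat > tgt.py <<'E'
from h import *
from scipy.spatial.transform import Rotation as R
A=np.array([.5464,-.1815,.037]);yaw=-1.467
ex=np.array([np.cos(yaw),np.sin(yaw),0]);ey=np.array([-ex[1],ex[0],0]);ez=np.array([0,0,1.])
def st():
    s=arm.read_state();M=R.from_quat(s["eef_rot"]).as_matrix();tip=s["eef_pos"]+.008*M[:,2];l=tip-A
    want=-ex;cr=np.degrees(np.arctan2(want[1],want[0])-np.arctan2(M[1,0],M[0,0]))
    print("t",s["time"],"tip in stand frame (x,y,z bench) mm",np.round([l@ex*1e3,l@ey*1e3,tip[2]*1e3],1),"spin needed",round(-np.radians(cr),3),"open",s["opening"],"F stand",np.round([s["wrist_force"]@ex,s["wrist_force"]@ey,s["wrist_force"][2]],1),"tilt",np.round(M[:,2],3))
    return s,M
E
python3 -c "
from tgt import *
s,M=st();print(s['q'])
for n in('top','scene'):
    p,d=arm.get_image(n);cv2.imwrite(f'pics/{n}1.png',p[:,:,::-1])
"
```

```text
t 2.4 tip in stand frame (x,y,z bench) mm [-123.    -3.8  215.3] spin needed 0.05 open 0.006026014285806775 F stand [-0.6 -0.1  0.4] tilt [-0.01  -0.006 -1.   ]
[-0.50274333  0.28588815  0.60126429  1.926666   -0.18298461  0.99405117
  0.33540765]
```

Emit:
servo_tool:
  motion:
    - [0.017,0.004,0,0.05]
    - [0,0,0.04,0]
    - [0,0,0.04,0]
    - [0,0,0.04,0]
    - [0,0,0.03,0]
    - [0,0,0,0]

```text
time: 3.1
eef_pos: [0.5328, -0.0413, 0.0702]
eef_rot: [0.659, 0.752, -0.003, -0.0]
wrist_force: [-0.5, 0.5, 0.0]
opening: 0.005
```

```bash
python3 -c "
from tgt import *
s,M=st()
a=[]
for n in('top','scene'):
    p,d=arm.get_image(n);np.save(f'pics/{n}2d.npy',d)
    c=p[195:290,270:410] if n=='top' else p[190:310,180:340]
    a.append(cv2.resize(c,(400,300),interpolation=cv2.INTER_CUBIC)[:,:,::-1])
cv2.imwrite('pics/p2.png',np.hstack(a))
"
```

```text
t 3.1 tip in stand frame (x,y,z bench) mm [-140.9    1.    62.2] spin needed 0.027 open 0.005142132377727968 F stand [-0.5 -0.4  0. ] tilt [-0.004 -0.004 -1.   ]
```

View pics/p2.png

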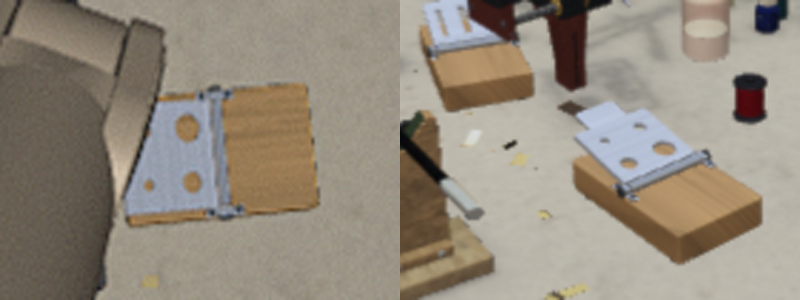

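The closed fingers stand clear, just outside the tab. I'll descend and make contact.

Emit:
servo_tool:
  motion:
    - [0,0,0.02,0.02]
    - [-0.01,0,0,0]
    - [-0.01,0,0,0]
    - [-0.003,0,0,0]
    - [0,0,0,0]

```text
time: 3.7
eef_pos: [0.5434, -0.0665, 0.0618]
eef_rot: [0.666, 0.746, 0.004, 0.005]
wrist_force: [-2.9, 4.3, -1.2]
opening: 0.005
```

```bash
python3 -c "
from tgt import *
s,M=st()"
```

```text
t 3.7 tip in stand frame (x,y,z bench) mm [-114.7    9.    53.8] spin needed 0.009 open 0.005204765662205738 F stand [-4.6 -2.5 -1.2] tilt [ 0.013 -0.    -1.   ]
```

Emit:
servo_tool:
  motion:
    - [0.01,-0.004,0,0]
    - [0,-0.004,0.006,0]
    - [0,0,0.006,0]
    - [0,0,0,0]

```text
time: 4.1
eef_pos: [0.535, -0.0568, 0.0505]
eef_rot: [0.666, 0.746, 0.005, 0.007]
wrist_force: [-0.5, -1.1, 0.3]
opening: 0.007
```

```bash
python3 -c "
from tgt import *
s,M=st()
a=[]
for n in('top','scene'):
    p,d=arm.get_image(n)
    c=p[195:290,270:410] if n=='top' else p[190:310,180:340]
    a.append(cv2.resize(c,(400,300),interpolation=cv2.INTER_CUBIC)[:,:,::-1])
cv2.imwrite('pics/p3.png',np.hstack(a))
"
```

```text
t 4.1 tip in stand frame (x,y,z bench) mm [-125.1    1.7   42.5] spin needed 0.01 open 0.007061587745110932 F stand [ 1.  -0.6  0.3] tilt [ 0.017 -0.001 -1.   ]
```

View pics/p3.png

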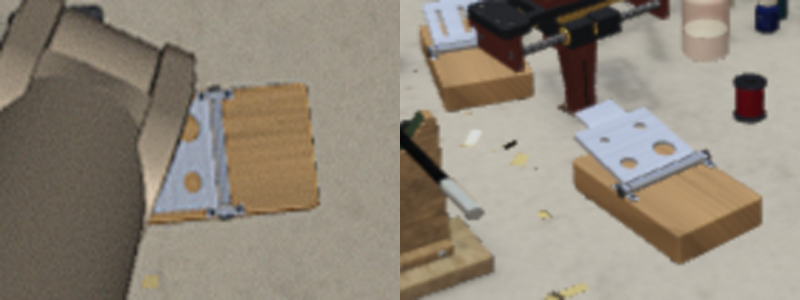

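Emit:
servo_tool:
  motion:
    - [-0.01,0,0,0]
    - [-0.005,0,-0.003,0]
    - [-0.006,0,-0.008,0]
    - [-0.006,0,-0.008,0]

```text
time: 4.6
eef_pos: [0.5372, -0.0722, 0.0688]
eef_rot: [0.662, 0.749, 0.009, -0.002]
wrist_force: [-2.0, 10.3, 0.5]
opening: 0.003
```

```bash
cat > look.py <<'E'
from tgt import *
import sys
s,M=st()
a=[]
for n in('top','scene'):
    p,d=arm.get_image(n)
    c=p[195:290,270:410] if n=='top' else p[190:310,180:340]
    a.append(cv2.resize(c,(400,300),interpolation=cv2.INTER_CUBIC)[:,:,::-1])
cv2.imwrite(f'pics/{sys.argv[1]}.png',np.hstack(a))
E
python3 look.py p4
```

```text
t 4.6 tip in stand frame (x,y,z bench) mm [-109.8    2.2   60.8] spin needed 0.019 open 0.002716988810997756 F stand [-10.5  -0.9   0.5] tilt [ 0.009  0.015 -1.   ]
```

View pics/p4.png

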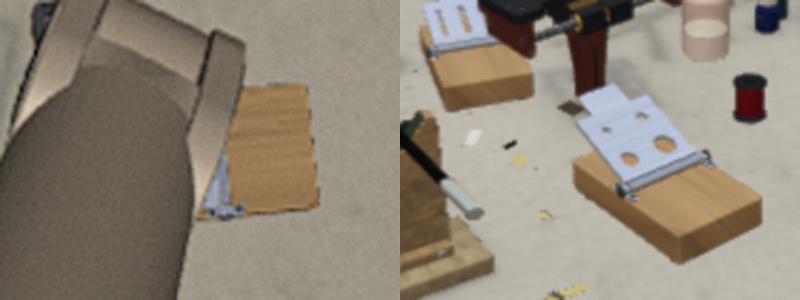

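The leaf is rising on the fingertips, now about 20°. Continuing along the arc.

Emit:
servo_tool:
  motion:
    - [-0.006,0,-0.008,0]
    - [-0.006,0,-0.008,0]
    - [-0.007,0,-0.008,0]
    - [-0.007,0,-0.007,0]
    - [-0.008,0,-0.007,0]

```text
time: 5.2
eef_pos: [0.5399, -0.0968, 0.1077]
eef_rot: [0.659, 0.752, 0.013, -0.01]
wrist_force: [-1.8, 5.6, 3.8]
opening: 0.004
```

```bash
python3 look.py p5
```

```text
t 5.2 tip in stand frame (x,y,z bench) mm [-85.2   2.4  99.7] spin needed 0.028 open 0.0036856108843179186 F stand [-5.7 -1.2  3.8] tilt [ 0.002  0.033 -0.999]
```

View pics/p5.png

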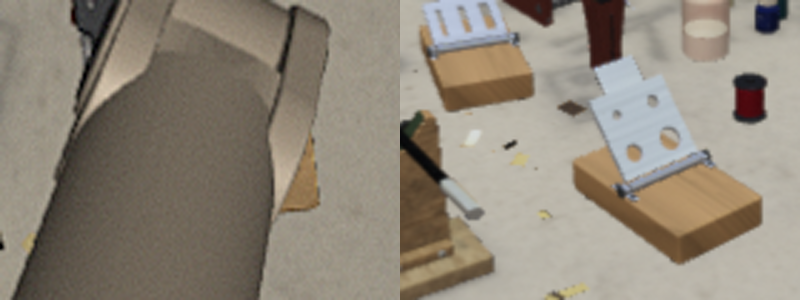

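Emit:
servo_tool:
  motion:
    - [-0.008,0,-0.006,0]
    - [-0.008,0,-0.005,0]
    - [-0.009,0,-0.005,0]
    - [-0.01,0,-0.004,0]
    - [-0.01,0,-0.003,0]
    - [-0.01,0,-0.002,0]

```text
time: 5.9
eef_pos: [0.5483, -0.158, 0.1338]
eef_rot: [0.66, 0.751, 0.014, -0.009]
wrist_force: [0.6, 1.0, -0.1]
opening: 0.005
```

```bash
python3 look.py p6
```

```text
t 5.9 tip in stand frame (x,y,z bench) mm [-23.4   4.4 125.8] spin needed 0.026 open 0.0052421753432785375 F stand [-0.9  0.7 -0.1] tilt [ 0.004  0.033 -0.999]
```

View pics/p6.png

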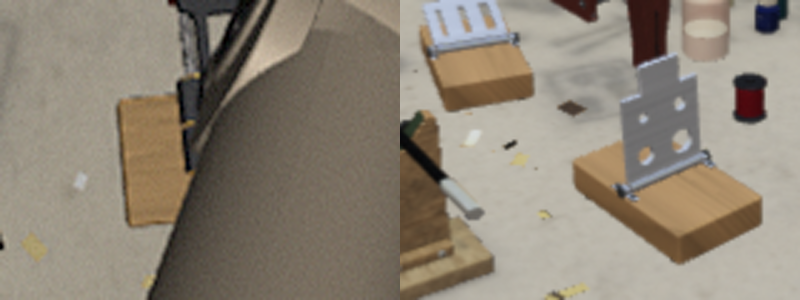

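Nearly upright. Now over the top, with the path curving down.

Emit:
servo_tool:
  motion:
    - [-0.011,-0.002,0.001,0.02]
    - [-0.01,-0.002,0.001,0]
    - [-0.01,0,0.001,0]
    - [-0.01,0,0.003,0]
    - [-0.01,0,0.004,0]
    - [-0.01,0,0.005,0]

```text
time: 6.6
eef_pos: [0.5513, -0.2235, 0.1149]
eef_rot: [0.668, 0.744, 0.013, -0.009]
wrist_force: [0.8, 0.9, -0.8]
opening: 0.008
```

```bash
python3 look.py p7
```

```text
t 6.6 tip in stand frame (x,y,z bench) mm [ 42.    0.5 106.9] spin needed 0.004 open 0.007838995231131535 F stand [-0.8  0.9 -0.8] tilt [ 0.004  0.032 -0.999]
```

View pics/p7.png

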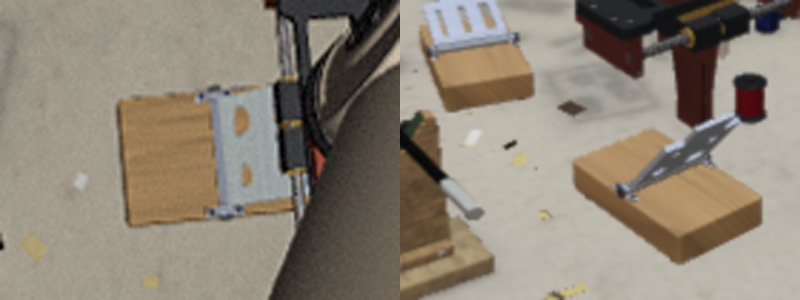

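The leaf is past vertical, leaning right at about 2.3 rad. Following it down.

Emit:
servo_tool:
  motion:
    - [-0.008,0,0.009,0]
    - [-0.007,0,0.01,0]
    - [-0.006,0,0.011,0]
    - [-0.005,0,0.011,0]
    - [-0.003,0,0.01,0]
    - [-0.001,0,0.008,0]

```text
time: 7.3
eef_pos: [0.5547, -0.2552, 0.0497]
eef_rot: [0.669, 0.744, 0.013, -0.009]
wrist_force: [0.9, 0.4, 0.4]
opening: 0.005
```

```bash
python3 look.py p8
```

```text
t 7.3 tip in stand frame (x,y,z bench) mm [73.9  0.6 41.7] spin needed 0.002 open 0.005036620548133463 F stand [-0.3  0.9  0.4] tilt [ 0.004  0.03  -1.   ]
```

View pics/p8.png

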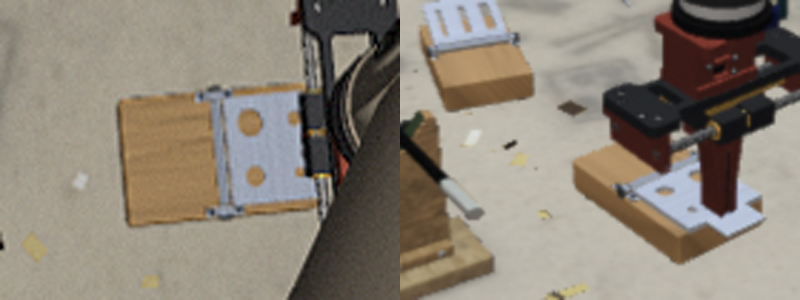

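Nearly flat. Pressing down while watching the force.

Emit:
servo_tool:
  motion:
    - [0,0,0.004,0]
    - [0,0,0.004,0]
    - [0,0,0.005,0]

```text
time: 7.7
eef_pos: [0.5547, -0.2549, 0.047]
eef_rot: [0.669, 0.743, 0.015, -0.01]
wrist_force: [-16.5, 8.6, 53.2]
opening: 0.002
```

```bash
python3 -c "
from tgt import *
st()"
```

```text
t 7.7 tip in stand frame (x,y,z bench) mm [73.6  0.7 39. ] spin needed 0.002 open 0.0018288291585884017 F stand [-10.3 -15.5  53.2] tilt [ 0.005  0.037 -0.999]
```

Tip at z = 39 mm, which is the flat leaf's top, with 53 N reaction: it's on the stop. Lifting off and moving away to inspect.

Emit:
servo_tool:
  motion:
    - [0,0,-0.01,0]
    - [0,0,-0.03,0]
    - [0,0,-0.04,0]
    - [0,0,-0.04,0]
    - [0,0,-0.04,0]
    - [0.04,0,-0.02,0]
    - [0.045,0,0,0]
    - [0.045,0,0,0]
    - [0.045,0,0,0]
    - [0.045,0,0,0]
    - [0.045,0,0,0]
    - [0.045,0,0,0]
    - [0.045,0,0,0]
    - [0.045,0,0,0]
    - [0,0,0,0]

```text
time: 9.2
eef_pos: [0.5108, 0.1516, 0.2585]
eef_rot: [0.669, 0.743, 0.023, -0.005]
wrist_force: [-1.1, 0.1, -0.0]
opening: 0.009
```

```bash
python3 - <<'E'
from tgt import *
np.set_printoptions(precision=4,suppress=True)
st();a=[]
for n in('top','scene'):
    p,d=arm.get_image(n);cv2.imwrite(f'pics/{n}9.png',p[:,:,::-1])
    c=p[195:290,270:410] if n=='top' else p[190:310,180:340]
    a.append(cv2.resize(c,(400,300),interpolation=cv2.INTER_CUBIC)[:,:,::-1])
    if n=='top':
        L=(cloud(n,d)-A);X=L@ex;Y=L@ey
        m0=(abs(Y)<.03)
        for x0,x1 in((.015,.035),(.035,.055),(.055,.075),(.08,.102)):
            m=m0&(X>x0)&(X<x1)&(abs(Y)<(.015 if x0>.075 else .033));print(x0,x1,"z med",np.nanmedian(L[m][:,2])+.037,m.sum())
        # change versus start elsewhere
        q=cv2.imread("pics/top0.png")[:,:,::-1];df=cv2.absdiff(q,p).max(2);d0=np.load("pics/top0d.npy")
        print("changed px bbox per blob:")
        _,_,S,_=cv2.connectedComponentsWithStats((cv2.medianBlur(df,3)>40).astype(np.uint8));print([list(map(int,r)) for r in S[1:] if r[4]>8])
cv2.imwrite('pics/p9.png',np.hstack(a))
E
```

```text
t 9.2 tip in stand frame (x,y,z bench) mm [-335.3   -0.7  250.5] spin needed 0.002 open 0.00891801382263849 F stand [-0.2 -1.1 -0. ] tilt [ 0.023  0.041 -0.999]
0.015 0.035 z med 0.03822150367823596 235
0.035 0.055 z med 0.0402038526210351 237
0.055 0.075 z med 0.03996356614877816 246
0.08 0.102 z med 0.03994911153653902 129
changed px bbox per blob:
[[49, 169, 139, 251, 9452], [113, 178, 11, 13, 76], [98, 181, 8, 10, 44], [107, 180, 5, 13, 31], [50, 185, 25, 80, 447], [91, 185, 4, 5, 9], [85, 213, 37, 14, 259], [348, 224, 46, 36, 1208], [311, 227, 36, 36, 1027], [44, 266, 12, 10, 53], [52, 318, 4, 8, 14], [46, 380, 87, 25, 632]]
```

View pics/p9.png

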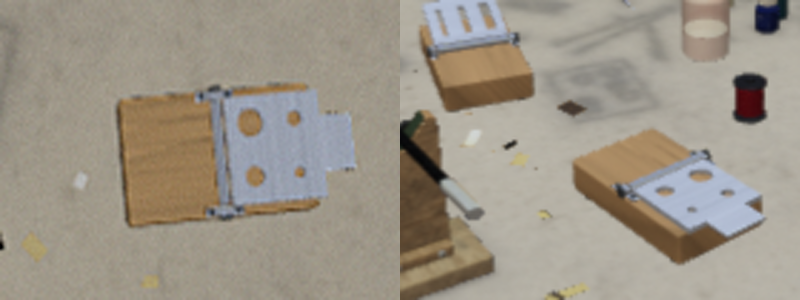

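View pics/top9.png

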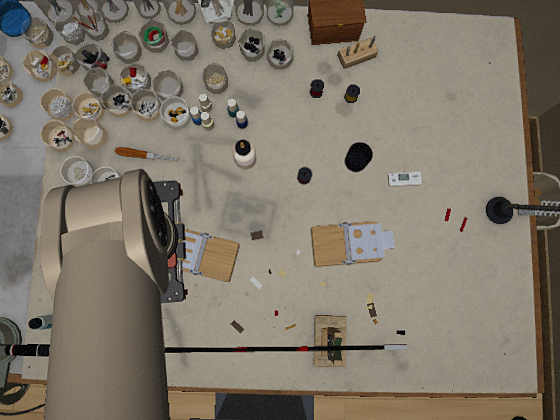

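The leaf lies flat: height is an even 40 mm out to the tab. The loose things haven't changed in the top view. One check of the slotted leaf in the scene view, then hand in.

```bash
python3 - <<'E'
from tgt import *
a=cv2.imread("pics/scene0.png");b=cv2.imread("pics/scene9.png")
df=cv2.medianBlur(cv2.absdiff(a,b).max(2),3)
print("slot leaf diff px",(df[183:232,185:234]>40).sum(), "loose things",(df[175:290,290:430]>40).sum())
_,_,S,_=cv2.connectedComponentsWithStats((df>40).astype(np.uint8));print([list(map(int,r)) for r in S[1:] if r[4]>8])
st();print(arm.job_done())
E
```

```text
slot leaf diff px 0 loose things 783
[[27, 0, 15, 29, 114], [181, 0, 20, 36, 217], [199, 0, 5, 11, 44], [200, 14, 5, 14, 52], [13, 31, 46, 85, 2092], [201, 31, 6, 12, 47], [174, 35, 23, 10, 178], [197, 43, 10, 16, 82], [152, 49, 81, 79, 2595], [0, 171, 10, 46, 214], [251, 231, 46, 32, 756], [274, 254, 51, 31, 914]]
t 9.3 tip in stand frame (x,y,z bench) mm [-3.288e+02 -3.000e-01  2.504e+02] spin needed -0.005 open 0.00037923376910344584 F stand [ 0.8 -0.3 -0.3] tilt [ 0.023  0.038 -0.999]
the job is handed in; nothing more can be done
None
```

The round-hole leaf is over its spine and lies flat on the right half of its stand with its other face up. I've handed the job in at 9.3 s of the 45 s allowed.

I kept the fingers shut the whole time, so nothing was pinched. I pushed the tab's outer edge up and over, followed the leaf down, then pressed it onto its stop. The wrist force read 53 N at the end of that press.

**Last checks:**
- **Leaf:** its top measures about 40 mm above the bench from mid-leaf to the tab, and 38 mm near the spine. The fingertips stopped at 39 mm, which is where a flat leaf's top should be.
- **Slotted leaf:** the scene picture shows no changed pixels there, before to after. In the top view the arm hid part of that stand.
- **Loose things:** none of them changed in either view. My scene check box for them counted 783 changed pixels, but every changed patch in that area lies on the moved leaf and its stand.
- **Robot:** it is clear of everything, with the fingertips 250 mm up and the wrist force near zero.

**Disagreements:** my first descent stopped about 12 mm too high and 8 mm off to the side. I backed off and corrected it before lifting the leaf. The tool also drifted about 2° off vertical during the pushes, with no visible effect.

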